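# Put the baby-care things back in their shaped trays

## Task

Tidy the changing station: put the cream tube, the pacifier box, the thermometer and the hand mirror back, each down inside the grey tray shaped for it, lying flat on the tray's floor. Set each one down rather than dropping it, and leave the lotion bottle and the balm jar where they stand.

Things in the scene. Friction and masses are not known exactly. Their poses are not given: they have to be found in the camera images.
- cream_tube: Closed pale blue-grey cream tube (white cap and bands) lying on its flank, 130 mm long along x: 25 mm screw cap at -x, flat seam (42 mm wide, 4 mm high) at +x; 32 mm high and wide at the shoulder (x = -40 mm), tapering to the seam. Origin: middle of the length, on the underside, z up; there it is about 36 mm wide (y) and 20 mm high: grip across y. 80 g.
- pacifier_box: Beige silicone pacifier box, snap lid closed, 70 mm (x) by 50 mm (y) by 44 mm high, rounded edges, snap tab on the -x end. Origin: centre of the underside, z up. Grip across y. 90 g.
- thermometer: Yellow plastic stick thermometer lying flat, display up: handle 84 mm (x -42 to +42) by 20 mm (y) by 13 mm high, then a thin probe (7 mm diameter, axis 6.5 mm above the underside) out to x = +92 mm. Origin: centre of the handle's underside, z up; grip across y here. 30 g.
- mirror: Aluminium hand mirror lying flat, glass up: handle 18 mm wide (y), 11 mm high, from x = -52 mm to the round head, 70 mm in diameter, 9 mm high, centred at x = +62 mm. Origin: on the handle's underside, 27 mm before the head's edge, z up; grip across y here; centre of mass about 25 mm towards the head. 100 g.
- tube_tray: Tray for the cream tube. Fixed grey tray, rim 3 mm thick with its top 14 mm above the shelf, floor 3 mm above the shelf; side rims cut away at x -24 to +24 mm for the fingers. Rectangular pocket 146 mm (x) by 58 mm (y). Origin: its centre at the shelf's surface, z up. The tube lies along x, cap at either end, origin over origin.
- box_tray: Tray for the pacifier box. Fixed grey tray, rim 3 mm thick with its top 14 mm above the shelf, floor 3 mm above the shelf; side rims cut away at x -24 to +24 mm for the fingers. Rectangular pocket 86 mm (x) by 66 mm (y). Origin: its centre at the shelf's surface, z up. The box lies along x, either way round, origin over origin.
- thermometer_tray: Tray for the thermometer. Fixed grey tray, rim 3 mm thick with its top 14 mm above the shelf, floor 3 mm above the shelf; side rims cut away at x -24 to +24 mm for the fingers. Pocket for the handle 36 mm wide (y), x -50 to +50 mm, then a 23 mm wide channel for the probe to x = +100 mm. Origin at shelf level, z up, to lie under the thermometer's origin, probe to +x.
- mirror_tray: Tray for the mirror. Fixed grey tray, rim 3 mm thick with its top 14 mm above the shelf, floor 3 mm above the shelf; side rims cut away at x -24 to +24 mm for the fingers. Round pocket, 86 mm diameter, centred at x = +62 mm; handle channel 34 mm wide (y) back to x = -60 mm. Origin at shelf level, z up, to lie under the mirror's origin, head to +x.
- lotion_bottle: Bystander, to be left alone: white pump bottle standing at the right, 54 mm diameter, 157 mm high, loose. Origin: centre of the underside.
- balm_jar: Bystander, to be left alone: small amber jar with an aluminium lid, 42 mm diameter, 34 mm high, loose, standing between the things and the trays. Origin: centre of the underside.
Mind the look-alikes: they are no part of the job. There is more than one size of the pacifier_box; the one meant has the size given above.

How it is judged:
By the outcome, as a careful person would: the job done as asked, in the order asked, and still so for the second after the job is handed in, with the robot touching nothing.
It also fails if it takes over 106 s, if anything falls off the work surface, if the arm or the gripper's body presses on something with over 40 N, if the wrist force passes 120 N, or if a joint passes its speed limit or range.

## Robot

A 6-joint arm with a two-finger parallel gripper is mounted at the origin on the work surface. World frame = base frame: x ahead of the robot, y to its left, z up, the work surface at z = 0. Lengths are in m, angles in rad, forces in N, time in s.
With the tool pointing down it reaches from about 0.25 to 0.725 m from the base axis. Payload 4 kg.
Tool frame: the origin (TCP) lies between the finger pads; the fingertips stand 17 mm ahead of it and the grasp point (between the pads) lies 2 mm behind it; z points along the fingers, x is the direction in which the jaws open and shut, and the axes are right-handed (so a half turn about z gives the same grasp; the last joint's range is limited). The gripper opens to 85 mm and grips with 20 to 120 N. Pads are 22 mm wide; open, the fingers measure 114 mm over their backs; the gripper's body (76 mm by 85 mm) begins 54 mm behind the grasp point. The pads swing forward as they close: fully open they stand 13 mm farther back than shut.
Start: joints at [1.144, 0.241, 0.005, 1.335, 0, 1.571], TCP at [0.207, 0.455, 0.248] pointing down, gripper open.
Joint ranges: [-2.72, 2.72], [-1.05, 1.87], [-1.09, 1.28], [-1.99, 2.15], [-1.42, 1.44], [-3.14, 3.14]. Speed limits (rad/s): [2.79, 2.79, 3.14, 3.14, 3.14, 3.14].

## Interface

Orientations are given as a unit quaternion [x, y, z, w].
In Python, from workcell import telemetry, cams, workorder gives the robot as it stands. The module is installed in compiled form; this text tells all that it offers.
- The arm moves only by the tool apply_moves, never from a script. Its argument "moves" is a list that holds one entry, the list of rows, each a list of 4 numbers: the shift along the tool's x, y, z in mm, then the turn about the tool's z in degrees. A call has exactly 10 rows; each row shifts and turns the pose as measured when the row begins, along the tool's axes as they then stand; what a row does not reach is not made up. A row lasts 1/10 s, in which the tool goes at most 50 mm and 8.59 degrees, less where a joint would pass 70% of its speed; a pose out of reach is approached as far as the arm can. A call with a gripper value outside its range is refused whole. "hand" is the gripper's target within -1 to 1 (fully open at 1, half-way at 0, shut at -1), set as the call begins (left out, the last holds). The fingers move at their own pace and stop on an object; the grip force is fixed at half the most. Time passes only in rows, so rows that do not move let the fingers close, or fill a call up. It gives the time, the measured TCP pose, the force and the opening at its end, in the units of the state.
- telemetry.get_obs(): the state, without advancing time (a new reading comes with each control period).
- cams.camera(name): name is "scene" or "top"; returns a dict with "color" (400x640x3 uint8, red, green, blue), "fovy" (degrees; the focal length in pixels is half the picture's height over the tangent of half this angle, whatever the lens; pixels are square), "cx", "cy" (the principal point, pixels), "camera_from_world" (4x4, takes a point from world to camera coordinates). Camera axes: x right, y down, z forward; pixel columns grow to the right and rows downward; lengths in m; the calibration is good to about 2 mm. A picture is of the moment at which its call begins. There is no depth.
- workorder.job_done(): hands the job in, once; it reports no verdict.
The state is a dict: "clock": time; "joint_pos": joint angles; "joint_vel": joint speeds; "tau": joint torques, N m; "eef_pos": TCP position; "tool_rot": TCP orientation; "ft_force": force on the tool from outside, world axes, zero at the start; "ft_torque": the same for the moment, N m; "grip_width": finger opening in m.
Only numpy, scipy, OpenCV 4.12 (cv2) and the standard library are available. Lean on these libraries where they do the work, as an engineer would, in place of code of your own. Each camera call takes 0.05 s, during which the arm holds its last target. There are 200 camera calls.

## Working session

There is one attempt and no reset: what is moved stays moved. The work goes in short steps, Python scripts to look and compute and a tool call to move; the robot and the scene stay as the last step left them, time stands still between calls to the robot, and variables do not carry over. Pictures are saved under pics/ and viewed, about 12 in all and at most 16, crops included, and the job is handed in when it is done.

Besides the shell and the picture viewer there is one more tool, called after "Emit:" by a JSON object that holds its "fn" and its "kwargs", one argument or row to a line. apply_moves: Moves the arm, as the interface text tells. Its arguments: {"type":"object","properties":{"moves":{"type":"array"},"hand":{"type":"number"}},"required":["moves"]}

```bash
mkdir -p pics; cat > h.py <<'E'
import numpy as np, cv2
from workcell import telemetry, cams, workorder
def shot(n,fn=None):
    c=cams.camera(n)
    if fn: cv2.imwrite('pics/'+fn,c['color'][:,:,::-1])
    return c
def ray(c,u,v,z):
    f=200/np.tan(np.radians(c['fovy'])/2); T=np.array(c['camera_from_world']); R=T[:3,:3]
    o=-R.T@T[:3,3]; d=R.T@np.array([(u-c['cx'])/f,(v-c['cy'])/f,1]); return o+d*(z-o[2])/d[2]
def proj(c,p):
    f=200/np.tan(np.radians(c['fovy'])/2); T=np.array(c['camera_from_world']); q=T[:3,:3]@np.array(p)+T[:3,3]
    return c['cx']+f*q[0]/q[2], c['cy']+f*q[1]/q[2]
E
python3 - <<'E'
from h import *
for n in('top','scene'):
    c=shot(n,n+'0.png'); T=np.array(c['camera_from_world']); print(n,c['fovy'],c['cx'],c['cy'],-T[:3,:3].T@T[:3,3]); print(T.round(3))
print(telemetry.get_obs())
E
```

```text
top 42.86863272449956 323.4899109824065 201.6966981557716 [ 0.31174205 -0.03853148  1.55771859]
[[ 0.029 -0.999  0.023 -0.083]
 [-0.995 -0.031 -0.099  0.462]
 [ 0.099 -0.02  -0.995  1.518]
 [ 0.     0.     0.     1.   ]]
scene 45.420681025973295 324.1192633599585 191.12118879193798 [ 1.3442748  -0.51577454  0.84993216]
[[ 0.47   0.883 -0.007 -0.17 ]
 [ 0.556 -0.301 -0.775 -0.244]
 [-0.686  0.36  -0.632  1.645]
 [ 0.     0.     0.     1.   ]]
{'clock': 0.1, 'joint_pos': array([1.14402360e+00, 2.41336283e-01, 3.84865567e-03, 1.33520750e+00,
       1.69716703e-05, 1.57082271e+00]), 'joint_vel': array([ 0.00020425, -0.00024743,  0.00304152, -0.00059922, -0.00093172,
       -0.0002541 ]), 'tau': array([ 1.79723054e-03, -3.73136973e+01,  2.53010041e+01,  1.08503186e-02,
        1.38210175e-04, -2.95851834e-06]), 'eef_pos': array([0.206739  , 0.45466225, 0.2474987 ]), 'tool_rot': array([ 8.40820407e-01,  5.41313348e-01, -8.02857321e-04,  5.06810507e-04]), 'ft_force': array([-0.99750032,  0.23083897,  0.47299507]), 'ft_torque': array([ 0.01367156, -0.01982531,  0.04777893]), 'grip_width': 0.08556321332927991}
```

View pics/top0.png

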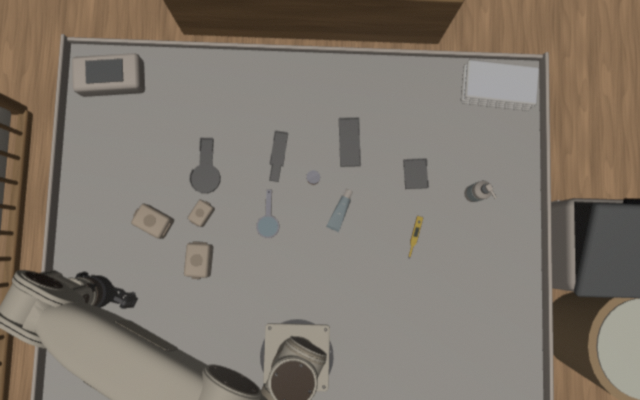

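View pics/scene0.png

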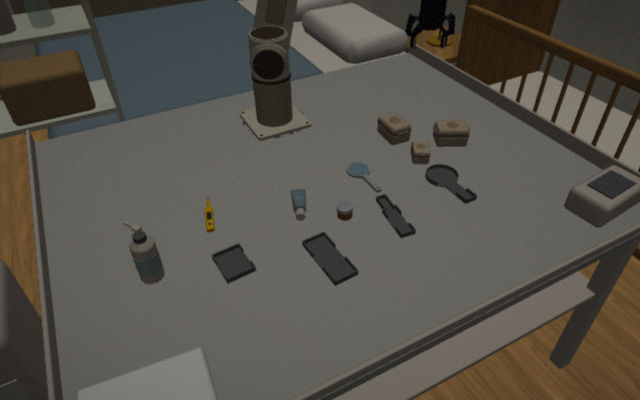

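Top view: trays are at (416,173) box, (349,142) tube, (279,156) thermometer and (206,167) mirror. The thermometer is at (416,235), tube (341,210), mirror (268,215), jar (313,177) and bottle (482,190). There are three boxes, at (152,221), (200,213) and (197,260). Next I measure the contours.

```bash
cat > m.py <<'E'
from h import *
def blobs(c,box,zfun=None,th=16,z=0.01,amin=60):
    im=c['color'].astype(int); x0,x1,y0,y1=box
    bg=cv2.medianBlur(c['color'],91).astype(int) if 0 else np.median(im[y0:y1,x0:x1].reshape(-1,3),0)
    d=np.abs(im-bg).max(2); m=((d>th)*255).astype(np.uint8); k=np.zeros_like(m);k[y0:y1,x0:x1]=m[y0:y1,x0:x1]
    cs,_=cv2.findContours(k,cv2.RETR_EXTERNAL,cv2.CHAIN_APPROX_NONE); out=[]
    for q in cs:
        if cv2.contourArea(q)<amin: continue
        P=np.array([ray(c,u,v,z)[:2] for u,v in q[:,0]]).astype(np.float32)
        (cx,cy),(w,h),a=cv2.minAreaRect(P*1000); M=cv2.moments(P.reshape(-1,1,2))
        g=np.array([M['m10'],M['m01']])/M['m00']*1000
        out.append((q[:,0].mean(0).round(),[round(cx),round(cy)],[round(w),round(h)],round(a,1),g.round()))
    return out
if __name__=='__main__':
    c=shot('top')
    print(c['color'][180,250],c['color'][173,416],c['color'][260,185])
    for b in blobs(c,(120,510,110,285)): print(*b)
    cv2.imwrite('pics/c1.png',cv2.resize(c['color'][110:290,125:325,::-1],None,fx=4,fy=3.3333*1.2,interpolation=cv2.INTER_CUBIC)[:600] if 0 else cv2.resize(c['color'][125:285,125:325,::-1],(750,600),interpolation=cv2.INTER_CUBIC))
    cv2.imwrite('pics/c2.png',cv2.resize(c['color'][110:270,310:510,::-1],(750,600),interpolation=cv2.INTER_CUBIC))
E
python3 m.py
```

```text
[141 137 132] [93 91 88] [138 129 117]
[196. 260.] [278, 308] [36, 36] 1.7 [279. 309.]
[202. 259.] [279, 298] [114, 81] 2.9 [286. 283.]
[415. 236.] [368, -349] [24, 134] 75.4 [ 380. -352.]
[149. 220.] [394, 456] [37, 36] 3.5 [394. 455.]
[154. 219.] [393, 447] [119, 77] 62.1 [395. 424.]
[201. 212.] [420, 300] [59, 81] 59.3 [419. 287.]
[339. 213.] [435, -119] [40, 113] 67.2 [ 432. -117.]
[269. 215.] [425, 87] [66, 142] 76.0 [395.  97.]
[478. 191.] [513, -542] [58, 88] 20.1 [ 513. -541.]
[314. 180.] [531, -37] [24, 39] 22.6 [532. -36.]
[415. 173.] [563, -350] [96, 76] 3.2 [ 563. -350.]
[205. 166.] [568, 298] [174, 94] 2.8 [556. 296.]
[277. 155.] [604, 77] [45, 160] 83.3 [609.  76.]
[349. 142.] [655, -143] [157, 66] 3.2 [ 656. -143.]
```

View pics/c1.png

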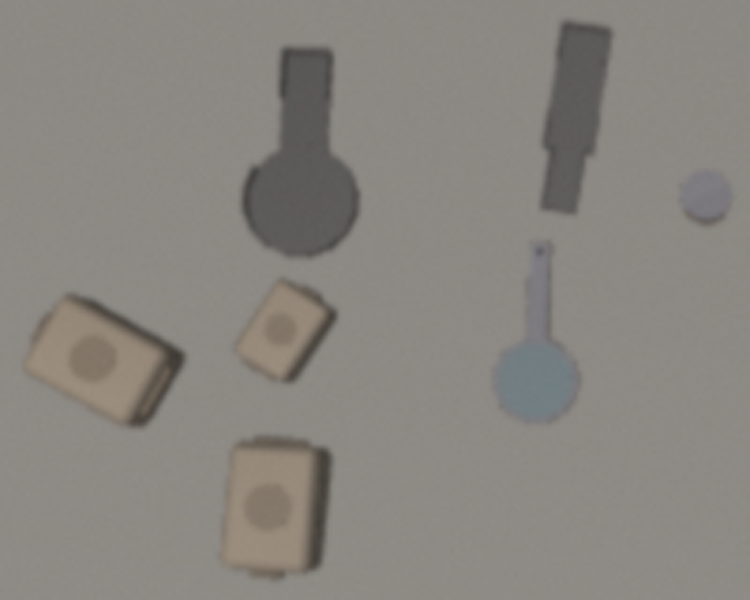

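View pics/c2.png

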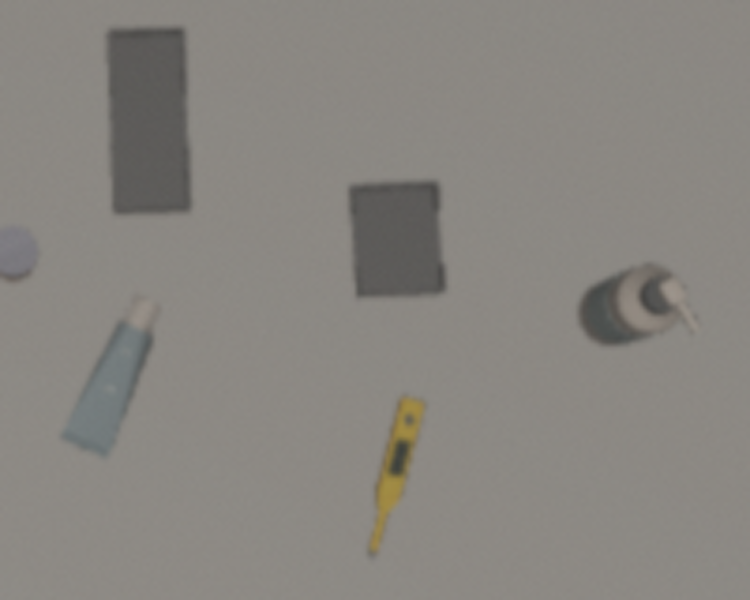

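The small box at (200,213) is the 70×50 one: its top face measures about 66×42 mm with rounded edges, against about 91×67 mm for the other two. Next I compute poses from the crop edges. The crop points I use are:
- **Tube:** cap end (147,299), seam (63,437) to (107,455).
- **Thermometer:** end (413,398), tip (373,555).
- **Mirror:** handle end (541,243), head (536,380).
- **Box:** button (281,329).

```bash
cat > p.py <<'E'
from h import *
c=shot('top')
def P(k,x,y,z):
    o=(125,125) if k==1 else (310,110)
    return ray(c,o[0]+(x+.5)/3.75-.5,o[1]+(y+.5)/3.75-.5,z)[:2]*1000
def line(n,a,b,xa,xb):  # a at object x=xa, b at xb
    d=b-a; L=np.hypot(*d); print(n,'origin',(a+d*(0-xa)/(xb-xa)).round(1),'yaw',np.degrees(np.arctan2(d[1],d[0])).round(1),'L',L.round(),'expect',xb-xa)
line('tube',P(2,147,299,.016),(P(2,63,437,.003)+P(2,107,455,.003))/2,-65,65)
line('therm',P(2,413.5,398,.011),P(2,373,555,.0065),-42,92)
line('mirror',P(1,541,243,.009),P(1,536,380,.009),-52,62)
b=P(1,281,329,.044); print('box',b, [P(1,*q,.044).round() for q in((285,282),(322,310),(285,378),(238,347))])
d=P(1,238,347,.044)-P(1,285,282,.044); print('box yaw',np.degrees(np.arctan2(d[1],d[0])))
# trays: rim top outer z=.014 far edges, z=0 near edges
line('tubetray',(P(2,114,212,.0)+P(2,190,210,.0))/2,(P(2,108,31,.014)+P(2,184,29,.014))/2,-76,76)
line('boxtray',(P(2,358,296,.0)+P(2,445,292,.0))/2,(P(2,350,186,.014)+P(2,437,182,.014))/2,-46,46)
line('thtray',(P(1,562,23,.014)+P(1,611,30,.014))/2,(P(1,541,211,.0)+P(1,576,213,.0))/2,-53,103)
line('mtray',(P(1,281,49,.014)+P(1,332,49,.014))/2,P(1,300,200,.010),-63,62)
E
python3 p.py
```

```text
tube origin [ 445.5 -122. ] yaw 158.8 L 129.0 expect 130
therm origin [ 391.9 -355.4] yaw 166.5 L 132.0 expect 134
mirror origin [447.6  98.5] yaw -179.8 L 112.0 expect 114
box [419.3806831  297.78889285] [array([457., 297.]), array([435., 266.]), array([381., 293.]), array([404., 331.])]
box yaw 147.0386622599608
tubetray origin [ 655.5 -144. ] yaw 3.7 L 149.0 expect 152
boxtray origin [ 563.2 -351.3] yaw 6.7 L 90.0 expect 92
thtray origin [626.5  74.2] yaw 173.2 L 154.0 expect 156
mtray origin [589.  295.7] yaw -179.8 L 124.0 expect 125
```

```bash
cat > g.py <<'E'
from h import *
from scipy.spatial.transform import Rotation as R
import sys
x,y,z,phi=map(float,sys.argv[1:5]); o=telemetry.get_obs(); M=R.from_quat(o['tool_rot']).as_matrix()
ph=np.degrees(np.arctan2(M[1,0],M[0,0])); turn=-(phi-ph)
M2=M@R.from_euler('z',turn,degrees=True).as_matrix()
d=M2.T@(np.array([x,y,z])-o['eef_pos']*1000)
print('t',round(o['clock'],2),'pos',(o['eef_pos']*1000).round(1),'phi',ph.round(1),'tilt',M[:2,2].round(4),'F',o['ft_force'].round(1),'w',o['grip_width'].round(4))
print('turn first',turn.round(1),'then shift',d.round(1),'| d without turning',(M.T@(np.array([x,y,z])-o['eef_pos']*1000)).round(1))
E
python3 g.py 445 -122 120 68.8
```

```text
Traceback (most recent call last):
  File "g.py", line 8, in <module>
    print('t',round(o['clock'],2),'pos',(o['eef_pos']*1000).round(1),'phi',ph.round(1),'tilt',M[:2,2].round(4),'F',o['ft_force'].round(1),'w',o['grip_width'].round(4))
                                                                                                                                              ^^^^^^^^^^^^^^^^^^^^^
AttributeError: 'float' object has no attribute 'round'
```

```bash
sed -i "s/o\['grip_width'\].round(4)/round(o['grip_width'],4)/" g.py; python3 g.py 445 -122 120 68.8
```

```text
t 0.2 pos [206.8 454.8 247.8] phi 65.5 tilt [-0.0005 -0.0011] F [ 0.2 -0.1  1. ] w 0.0853
turn first -3.3 then shift [-451.5  430.6  128.3] | d without turning [-426.3  455.6  128.3]
```

Emit:
{"fn": "apply_moves", "kwargs": {
  "moves": [
    [[0,0,0,-3.3],[-33,32,0,0],[-33,32,0,0],[-33,32,0,0],[-33,32,0,0],[-33,32,0,0],[-33,32,0,0],[-33,32,0,0],[-33,32,0,0],[-33,32,0,0]]
  ],
  "hand": 1
}}

```text
clock: 1.2
eef_pos: [0.3736, 0.0666, 0.246]
tool_rot: [0.82, 0.572, 0.0, 0.001]
ft_force: [1.1, -0.2, 0.3]
grip_width: 0.0851
```

```bash
python3 g.py 445 -122 100 68.8
```

```text
t 1.2 pos [373.6  66.6 246. ] phi 69.8 tilt [ 0.0011 -0.0013] F [ 1.1 -0.2  0.3] w 0.0851
turn first 1.0 then shift [-149.9  134.6  146.3] | d without turning [-152.3  131.8  146.3]
```

Emit:
{"fn": "apply_moves", "kwargs": {
  "moves": [
    [[0,0,0,1],[-20,18,18,0],[-20,18,18,0],[-20,18,18,0],[-20,18,18,0],[-20,18,18,0],[-20,18,18,0],[-20,18,18,0],[-10,9,10,0],[0,0,0,0]]
  ]
}}

```text
clock: 2.2
eef_pos: [0.4485, -0.1301, 0.1059]
tool_rot: [0.828, 0.561, 0.003, 0.0]
ft_force: [-0.1, 1.3, 0.4]
grip_width: 0.086
```

```bash
python3 g.py 445 -122 23 68.8
```

```text
t 2.2 pos [ 448.5 -130.1  105.9] phi 68.2 tilt [0.0051 0.0031] F [-0.1  1.3  0.4] w 0.086
turn first -0.6 then shift [ 5.9 -6.5 82.9] | d without turning [ 5.9 -6.6 82.9]
```

Emit:
{"fn": "apply_moves", "kwargs": {
  "moves": [
    [[3,-3,8,0],[3,-3,12,0],[0,0,12,0],[0,0,12,0],[0,0,12,0],[0,0,12,0],[0,0,9,0],[0,0,6,0],[0,0,2,0],[0,0,0,0]]
  ]
}}

```text
clock: 3.2
eef_pos: [0.4452, -0.109, 0.022]
tool_rot: [0.824, 0.566, 0.006, 0.0]
ft_force: [0.6, 0.0, -0.5]
grip_width: 0.0854
```

```bash
python3 g.py 445 -122 20 68.8; python3 -c "
from h import *
shot('scene','s1.png');c=cv2.imread('pics/s1.png')[120:280,220:420];cv2.imwrite('pics/s1c.png',cv2.resize(c,(750,600),interpolation=cv2.INTER_CUBIC))"
```

```text
t 3.2 pos [ 445.2 -109.    22. ] phi 69.0 tilt [0.0104 0.0068] F [ 0.6  0.  -0.5] w 0.0854
turn first 0.2 then shift [-12.2   4.5   1.9] | d without turning [-12.2   4.5   1.9]
```

View pics/s1c.png

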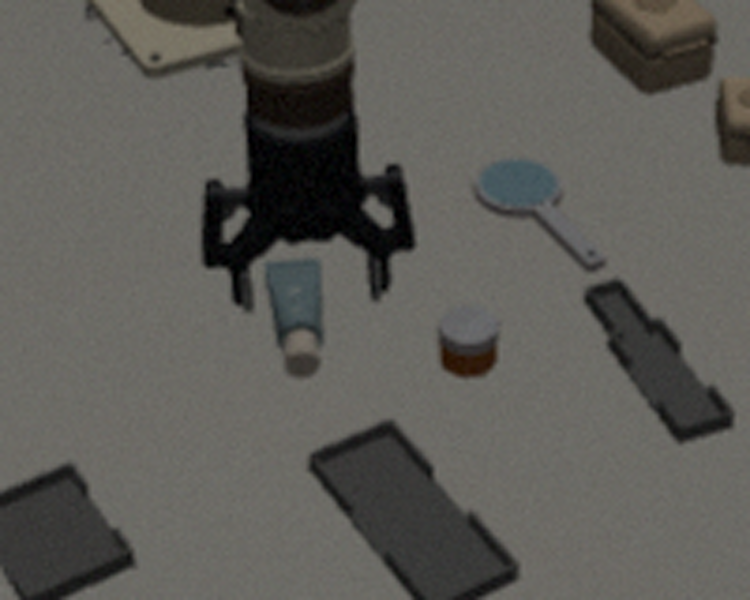

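Tube stands between the fingers (crop 293,300), sitting off-centre toward the left finger as measured. I correct by 12 mm before closing.

Emit:
{"fn": "apply_moves", "kwargs": {
  "moves": [
    [[-4,2,1,0],[-4,1,1,0],[-3,1,0,0],[0,0,0,0],[0,0,0,0],[0,0,0,0],[0,0,0,0],[0,0,0,0],[0,0,0,0],[0,0,0,0]]
  ]
}}

```text
clock: 4.25
eef_pos: [0.4463, -0.1229, 0.0214]
tool_rot: [0.825, 0.566, 0.007, 0.001]
ft_force: [0.7, -0.3, 0.0]
grip_width: 0.0853
```

```bash
python3 g.py 445 -122 20 68.8
```

```text
t 4.25 pos [ 446.3 -122.9   21.4] phi 68.9 tilt [0.0137 0.006 ] F [ 0.7 -0.3  0. ] w 0.0853
turn first 0.1 then shift [ 0.3 -1.6  1.3] | d without turning [ 0.3 -1.6  1.3]
```

Emit:
{"fn": "apply_moves", "kwargs": {
  "moves": [
    [[0,0,0,0],[0,0,0,0],[0,0,0,0],[0,0,0,0],[0,0,0,0],[0,0,0,0],[0,0,0,0],[0,0,0,0],[0,0,0,0],[0,0,0,0]]
  ],
  "hand": -1
}}

```text
clock: 5.25
eef_pos: [0.4464, -0.1228, 0.0219]
tool_rot: [0.824, 0.566, 0.007, 0.002]
ft_force: [-0.4, 0.0, 0.9]
grip_width: 0.0337
```

```bash
python3 g.py 655.5 -144 120 93.7
```

```text
t 5.25 pos [ 446.4 -122.8   21.9] phi 68.9 tilt [0.0139 0.0057] F [-0.4  0.   0.9] w 0.0337
turn first -24.8 then shift [-34.2 208.7 -95.3] | d without turning [ 56.4 203.8 -95.3]
```

Emit:
{"fn": "apply_moves", "kwargs": {
  "moves": [
    [[0,0,-5,0],[0,0,-12,0],[0,0,-15,0],[0,0,-15,0],[0,0,-10,-4],[0,0,-3,-8],[0,0,0,-8],[0,0,0,-4],[0,0,0,0],[0,0,0,0]]
  ]
}}

```text
clock: 6.25
eef_pos: [0.4442, -0.1228, 0.0855]
tool_rot: [0.683, 0.73, 0.006, 0.002]
ft_force: [0.3, -0.4, -0.8]
grip_width: 0.0331
```

```bash
python3 g.py 655.5 -144 80 93.7
```

```text
t 6.25 pos [ 444.2 -122.8   85.5] phi 93.8 tilt [0.0116 0.0063] F [ 0.3 -0.4 -0.8] w 0.0331
turn first 0.1 then shift [-34.9 209.4   7.8] | d without turning [-35.2 209.3   7.8]
```

Emit:
{"fn": "apply_moves", "kwargs": {
  "moves": [
    [[-2,10,0,0],[-5,28,0,0],[-5,32,0,0],[-5,32,0,0],[-5,32,0,0],[-5,28,0,0],[-4,20,0,0],[-2,12,0,0],[0,5,0,0],[0,0,0,0]]
  ]
}}

```text
clock: 7.25
eef_pos: [0.6562, -0.1438, 0.0831]
tool_rot: [0.687, 0.727, 0.006, 0.001]
ft_force: [0.1, 0.7, -0.6]
grip_width: 0.0334
```

```bash
python3 g.py 655.5 -144 24.9 93.7
```

```text
t 7.25 pos [ 656.2 -143.8   83.1] phi 93.2 tilt [0.0101 0.0072] F [ 0.1  0.7 -0.6] w 0.0334
turn first -0.5 then shift [-0.5 -1.3 58.2] | d without turning [-0.5 -1.3 58.2]
```

Emit:
{"fn": "apply_moves", "kwargs": {
  "moves": [
    [[0,-1,5,0],[0,0,9,0],[0,0,9,0],[0,0,9,0],[0,0,8,0],[0,0,6,0],[0,0,4,0],[0,0,3,0],[0,0,1,0],[0,0,0,0]]
  ]
}}

```text
clock: 8.25
eef_pos: [0.6523, -0.1431, 0.0254]
tool_rot: [0.687, 0.726, 0.005, -0.0]
ft_force: [-0.1, -0.2, -1.4]
grip_width: 0.0335
```

```bash
python3 g.py 655.5 -144 24.9 93.7;  python3 -c "
from h import *
shot('scene','s2.png');c=cv2.imread('pics/s2.png')[200:300,270:395];cv2.imwrite('pics/s2c.png',cv2.resize(c,(750,600),interpolation=cv2.INTER_CUBIC))"
```

```text
t 8.25 pos [ 652.3 -143.1   25.4] phi 93.2 tilt [0.0067 0.0078] F [-0.1 -0.2 -1.4] w 0.0335
turn first -0.5 then shift [-1.1  3.2  0.5] | d without turning [-1.   3.2  0.5]
```

View pics/s2c.png

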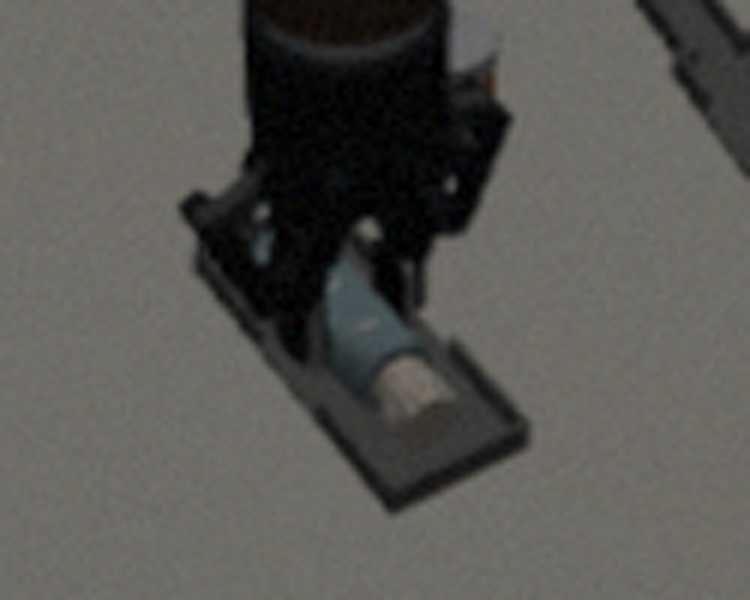

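The tube is inside the tray pocket, cap at (415,395) in the crop. It is 3 mm back along x and about at floor height. I nudge it forward, then lower a little to touch.

Emit:
{"fn": "apply_moves", "kwargs": {
  "moves": [
    [[-1,2,0,0],[0,1,0,0],[0,0,0.5,0],[0,0,0.5,0],[0,0,0.5,0],[0,0,0.5,0],[0,0,0.5,0],[0,0,0,0],[0,0,0,0],[0,0,0,0]]
  ]
}}

```text
clock: 9.3
eef_pos: [0.6563, -0.1442, 0.025]
tool_rot: [0.687, 0.726, 0.006, 0.001]
ft_force: [-2.2, 0.5, 3.6]
grip_width: 0.0335
```

```bash
python3 g.py 655.5 -144 24.9 93.7
```

```text
t 9.3 pos [ 656.3 -144.2   25. ] phi 93.2 tilt [0.009  0.0073] F [-2.2  0.5  3.6] w 0.0335
turn first -0.5 then shift [ 0.3 -0.8  0.1] | d without turning [ 0.3 -0.8  0.1]
```

Emit:
{"fn": "apply_moves", "kwargs": {
  "moves": [
    [[0,0,0,0],[0,0,0,0],[0,0,0,0],[0,0,0,0],[0,0,0,0],[0,0,0,0],[0,0,-4,0],[0,0,-12,0],[0,0,-20,0],[0,0,-25,0]]
  ],
  "hand": 0.5
}}

```text
clock: 10.3
eef_pos: [0.653, -0.144, 0.0827]
tool_rot: [0.687, 0.726, 0.003, -0.003]
ft_force: [0.1, 0.3, 0.3]
grip_width: 0.0641
```

```bash
python3 g.py 419.5 297.5 150 57
```

```text
t 10.3 pos [ 653.  -144.    82.7] phi 93.2 tilt [-0.0002  0.0093] F [0.1 0.3 0.3] w 0.0641
turn first 36.2 then shift [ 243.6 -436.6  -63.2] | d without turning [ 454.3 -208.8  -63.2]
```

Emit:
{"fn": "apply_moves", "kwargs": {
  "moves": [
    [[5,-2,-25,0],[38,-18,-25,0],[44,-20,0,0],[44,-20,0,0],[44,-20,0,0],[44,-20,0,0],[44,-20,0,0],[44,-20,0,0],[44,-20,0,0],[20,-10,0,0]]
  ],
  "hand": 1
}}

```text
clock: 11.3
eef_pos: [0.4673, 0.2254, 0.1536]
tool_rot: [0.691, 0.723, 0.016, 0.008]
ft_force: [0.6, -0.8, 0.5]
grip_width: 0.0855
```

```bash
python3 g.py 419.5 297.5 110 57; python3 -c "
from h import *
c=shot('top');cv2.imwrite('pics/t1.png',cv2.resize(c['color'][110:190,290:390,::-1],(750,600),interpolation=cv2.INTER_CUBIC))"
```

```text
t 11.3 pos [467.3 225.4 153.6] phi 92.6 tilt [0.0332 0.0115] F [ 0.6 -0.8  0.5] w 0.0855
turn first 35.6 then shift [ 33.2 -80.3  42.8] | d without turning [ 73.7 -46.   42.8]
```

View pics/t1.png

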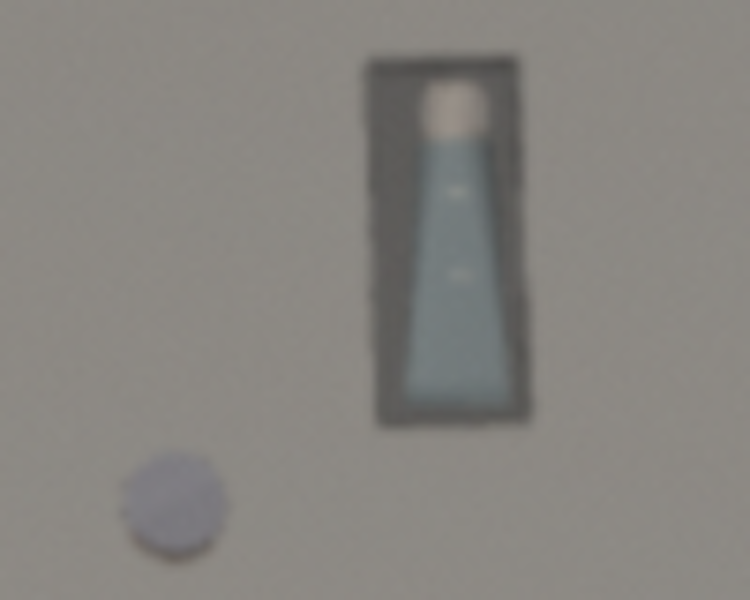

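The tube lies flat within its tray, spanning crop (455,80) to (457,403), and the jar is undisturbed at (177,503). Next is the box.

Emit:
{"fn": "apply_moves", "kwargs": {
  "moves": [
    [[0,0,0,8],[0,0,0,8],[0,0,0,8],[0,0,0,8],[0,0,0,3],[7,-18,10,0],[9,-22,12,0],[8,-20,10,0],[3,-8,4,0],[0,0,0,0]]
  ]
}}

```text
clock: 12.35
eef_pos: [0.4289, 0.2926, 0.1294]
tool_rot: [0.881, 0.472, 0.027, 0.002]
ft_force: [0.6, -0.3, -0.2]
grip_width: 0.0852
```

```bash
python3 g.py 419.5 297.5 110 57
```

```text
t 12.35 pos [428.9 292.6 129.4] phi 56.4 tilt [0.0504 0.0217] F [ 0.6 -0.3 -0.2] w 0.0852
turn first -0.6 then shift [ -1.9 -11.2  19. ] | d without turning [ -2.  -11.2  19. ]
```

Emit:
{"fn": "apply_moves", "kwargs": {
  "moves": [
    [[-1,-4,10,-0.6],[-1,-4,15,0],[0,-3,16,0],[0,-1,16,0],[0,0,15,0],[0,0,13,0],[0,0,10,0],[0,0,6,0],[0,0,2,0],[0,0,0,0]]
  ]
}}

```text
clock: 13.35
eef_pos: [0.4291, 0.296, 0.0246]
tool_rot: [0.88, 0.474, 0.032, 0.004]
ft_force: [0.5, 0.6, 0.6]
grip_width: 0.0854
```

```bash
python3 g.py 419.5 297.5 25 57
```

```text
t 13.35 pos [429.1 296.   24.6] phi 56.7 tilt [0.0588 0.0236] F [0.5 0.6 0.6] w 0.0854
turn first -0.3 then shift [-4.  -8.8 -0.9] | d without turning [-4.  -8.8 -0.9]
```

Emit:
{"fn": "apply_moves", "kwargs": {
  "moves": [
    [[-1,-3,0,0],[-1,-3,0,0],[-1,-2,0,0],[-1,-1,0,0],[0,0,0,0],[0,0,0,0],[0,0,0,0],[0,0,0,0],[0,0,0,0],[0,0,0,0]]
  ]
}}

```text
clock: 14.35
eef_pos: [0.4198, 0.299, 0.0264]
tool_rot: [0.879, 0.475, 0.034, 0.003]
ft_force: [-0.3, -0.4, 0.4]
grip_width: 0.0857
```

```bash
python3 g.py 419.5 297.5 25 57;  python3 -c "
from h import *
shot('scene','s3.png');c=cv2.imread('pics/s3.png')[80:200,340:490];cv2.imwrite('pics/s3c.png',cv2.resize(c,(750,600),interpolation=cv2.INTER_CUBIC))"
```

```text
t 14.35 pos [419.8 299.   26.4] phi 56.8 tilt [0.0626 0.0264] F [-0.3 -0.4  0.4] w 0.0857
turn first -0.2 then shift [-1.5  0.5  1.4] | d without turning [-1.5  0.5  1.4]
```

View pics/s3c.png

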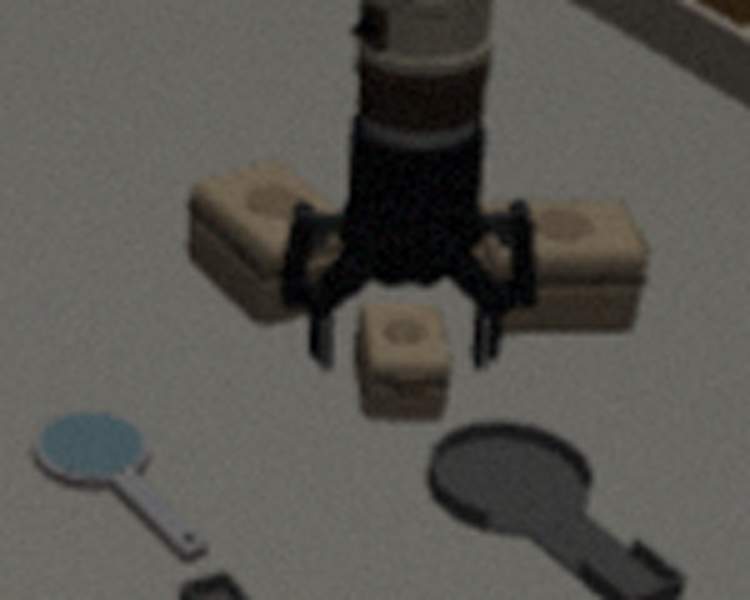

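The small box (403,360) is centred between the fingers (320 and 487), and nothing is touched. Closing.

Emit:
{"fn": "apply_moves", "kwargs": {
  "moves": [
    [[0,0,0,0],[0,0,0,0],[0,0,0,0],[0,0,0,0],[0,0,0,0],[0,0,0,0],[0,0,0,0],[0,0,-6,0],[0,0,-14,0],[0,0,-18,0]]
  ],
  "hand": -1
}}

```text
clock: 15.4
eef_pos: [0.4152, 0.2963, 0.0633]
tool_rot: [0.88, 0.475, 0.03, 0.004]
ft_force: [-0.2, 0.3, -0.5]
grip_width: 0.0495
```

```bash
python3 g.py 563 -350.5 140 95.5
```

```text
t 15.4 pos [415.2 296.3  63.3] phi 56.8 tilt [0.0567 0.022 ] F [-0.2  0.3 -0.5] w 0.0495
turn first -38.7 then shift [-656.6   90.4  -82.4] | d without turning [-455.6  481.3  -82.4]
```

Emit:
{"fn": "apply_moves", "kwargs": {
  "moves": [
    [[0,0,-20,0],[0,0,-25,0],[-20,20,-20,0],[-32,34,-8,0],[-33,35,0,0],[-33,35,0,0],[-33,35,0,0],[-33,35,0,0],[-33,35,0,0],[-33,35,0,0]]
  ]
}}

```text
clock: 16.4
eef_pos: [0.5003, -0.064, 0.1424]
tool_rot: [0.876, 0.481, 0.036, 0.004]
ft_force: [1.0, -0.1, -0.7]
grip_width: 0.0498
```

```bash
python3 g.py 563 -350.5 120 95.5
```

```text
t 16.4 pos [500.3 -64.  142.4] phi 57.7 tilt [0.0676 0.0276] F [ 1.  -0.1 -0.7] w 0.0498
turn first -37.8 then shift [-291.5   33.9   18.7] | d without turning [-209.5  205.6   18.7]
```

Emit:
{"fn": "apply_moves", "kwargs": {
  "moves": [
    [[-30,29,2,0],[-32,31,2,0],[-32,31,2,0],[-32,31,2,0],[-30,29,2,0],[-22,22,2,0],[-10,10,2,0],[-4,4,0,0],[0,0,0,-8],[0,0,0,-8]]
  ]
}}

```text
clock: 17.4
eef_pos: [0.5548, -0.3449, 0.1245]
tool_rot: [0.801, 0.598, 0.035, 0.01]
ft_force: [0.8, -0.2, -1.9]
grip_width: 0.0499
```

```bash
python3 g.py 563 -350.5 70 95.5
```

```text
t 17.4 pos [ 554.8 -344.9  124.5] phi 73.6 tilt [0.0678 0.0269] F [ 0.8 -0.2 -1.9] w 0.0499
turn first -21.9 then shift [-7.4  3.8 54.7] | d without turning [-5.5  6.3 54.7]
```

Emit:
{"fn": "apply_moves", "kwargs": {
  "moves": [
    [[0,0,0,-8],[0,0,0,-8],[0,0,0,-6],[-2,1,6,0],[-2,1,10,0],[-2,1,12,0],[-1,1,12,0],[0,0,8,0],[0,0,4,0],[0,0,0,0]]
  ]
}}

```text
clock: 18.4
eef_pos: [0.5617, -0.3442, 0.0664]
tool_rot: [0.666, 0.745, 0.033, 0.012]
ft_force: [-0.9, -0.0, -0.9]
grip_width: 0.0496
```

```bash
python3 g.py 563 -350.5 30 95.5
```

```text
t 18.4 pos [ 561.7 -344.2   66.4] phi 96.4 tilt [0.0613 0.0324] F [-0.9 -0.  -0.9] w 0.0496
turn first 0.9 then shift [-7.4 -1.7 36.2] | d without turning [-7.4 -1.8 36.2]
```

Emit:
{"fn": "apply_moves", "kwargs": {
  "moves": [
    [[-3,-1,4,0.9],[-3,-1,6,0],[-1,0,6,0],[0,0,6,0],[0,0,5,0],[0,0,3,0],[0,0,2,0],[0,0,1,0],[0,0,0,0],[0,0,0,0]]
  ]
}}

```text
clock: 19.4
eef_pos: [0.5633, -0.3516, 0.0316]
tool_rot: [0.673, 0.739, 0.033, 0.013]
ft_force: [1.0, 0.1, -0.8]
grip_width: 0.0495
```

```bash
python3 g.py 563 -350.5 29.4 95.5;  python3 -c "
from h import *
shot('scene','s4.png');c=cv2.imread('pics/s4.png')[210:290,180:280];cv2.imwrite('pics/s4c.png',cv2.resize(c,(750,600),interpolation=cv2.INTER_CUBIC))"
```

```text
t 19.4 pos [ 563.3 -351.6   31.6] phi 95.4 tilt [0.0634 0.0309] F [ 1.   0.1 -0.8] w 0.0495
turn first -0.1 then shift [ 1.  -0.3  2.2] | d without turning [ 1.  -0.3  2.2]
```

View pics/s4c.png

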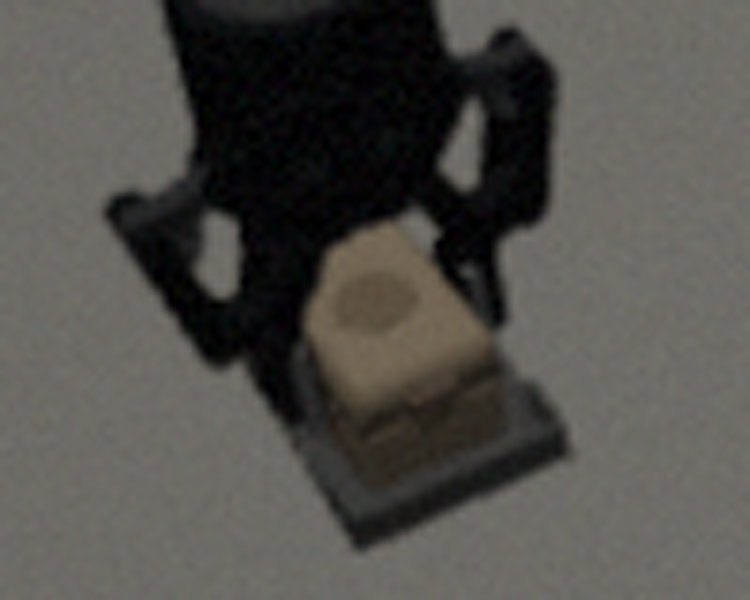

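The box is inside the tray outline, level and centred, with its front face at (420,440). Lowering gently to contact.

Emit:
{"fn": "apply_moves", "kwargs": {
  "moves": [
    [[0,0,0.8,0],[0,0,0.8,0],[0,0,0.7,0],[0,0,0.6,0],[0,0,0.6,0],[0,0,0.5,0],[0,0,0,0],[0,0,0,0],[0,0,0,0],[0,0,0,0]]
  ]
}}

```text
clock: 20.45
eef_pos: [0.5639, -0.3515, 0.0309]
tool_rot: [0.673, 0.739, 0.033, 0.014]
ft_force: [-2.5, 0.9, 4.6]
grip_width: 0.0497
```

```bash
python3 g.py 563 -350.5 29.4 95.5
```

```text
t 20.45 pos [ 563.9 -351.5   30.9] phi 95.4 tilt [0.0655 0.03  ] F [-2.5  0.9  4.6] w 0.0497
turn first -0.1 then shift [ 1.1 -0.9  1.5] | d without turning [ 1.1 -0.9  1.5]
```

Emit:
{"fn": "apply_moves", "kwargs": {
  "moves": [
    [[0,0,0,0],[0,0,0,0],[0,0,0,0],[0,0,0,0],[0,0,0,0],[0,0,-4,0],[0,0,-10,0],[0,0,-15,0],[0,0,-20,0],[0,0,-20,0]]
  ],
  "hand": 0.8
}}

```text
clock: 21.45
eef_pos: [0.5578, -0.3527, 0.0981]
tool_rot: [0.673, 0.739, 0.033, 0.011]
ft_force: [0.3, 0.1, 0.2]
grip_width: 0.0769
```

```bash
python3 g.py 392 -355.5 80 76.5
```

```text
t 21.45 pos [ 557.8 -352.7   98.1] phi 95.4 tilt [0.06   0.0334] F [0.3 0.1 0.2] w 0.0769
turn first 18.9 then shift [ -42.2 -161.1    8.1] | d without turning [  12.3 -166.1    8.1]
```

Emit:
{"fn": "apply_moves", "kwargs": {
  "moves": [
    [[0,0,-3,8],[0,0,0,8],[0,0,0,3],[-7,-25,0,0],[-9,-33,0,0],[-9,-33,0,0],[-8,-32,0,0],[-5,-18,0,0],[-2,-8,0,0],[0,0,0,0]]
  ]
}}

```text
clock: 22.45
eef_pos: [0.4046, -0.3584, 0.1059]
tool_rot: [0.789, 0.613, 0.038, 0.017]
ft_force: [0.2, -0.5, 0.3]
grip_width: 0.0769
```

```bash
python3 g.py 392 -355.5 50 76.5; python3 -c "
from h import *
c=shot('top');cv2.imwrite('pics/t2.png',cv2.resize(c['color'][145:265,370:520,::-1],(750,600),interpolation=cv2.INTER_CUBIC))"
```

```text
t 22.45 pos [ 404.6 -358.4  105.9] phi 75.7 tilt [0.0805 0.0187] F [ 0.2 -0.5  0.3] w 0.0769
turn first -0.8 then shift [ -2.2 -17.   54.8] | d without turning [ -2.5 -17.   54.8]
```

View pics/t2.png

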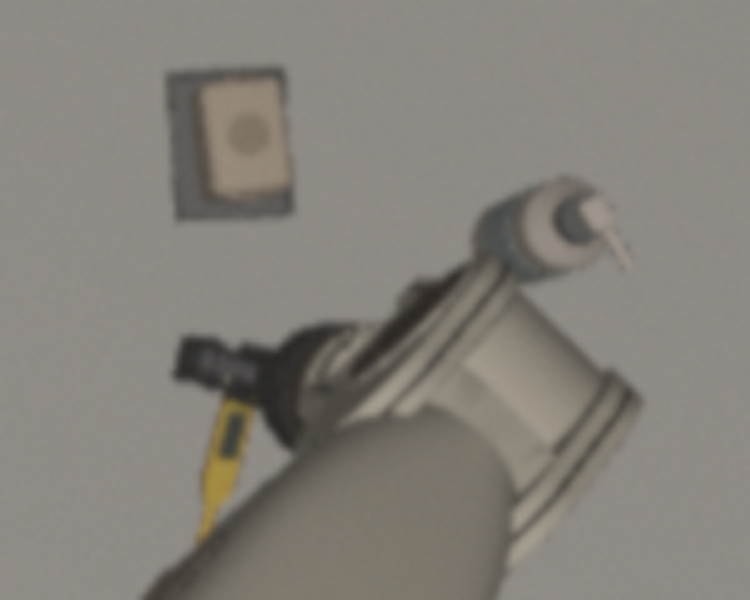

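```bash
python3 -c "
from h import *
c=shot('top')
print([(ray(c,370+(x+.5)/5-.5,145+(y+.5)/5-.5,z)*1000).round() for x,y,z in((250,133,.047),(172,147,.014),(290,140,.007))])
print(telemetry.get_obs()['joint_pos'].round(2))"
```

```text
[array([ 564., -355.,   47.]), array([ 559., -314.,   14.]), array([ 567., -388.,    7.])]
[-0.76  0.39 -0.17  0.96  0.07 -0.51]
```

Emit:
{"fn": "apply_moves", "kwargs": {
  "moves": [
    [[0,-2,6,-0.8],[-1,-3,9,0],[-1,-3,9,0],[0,-2,8,0],[0,-2,6,0],[0,-1,4,0],[0,0,2,0],[0,0,0,0],[0,0,0,0],[0,0,0,0]]
  ],
  "hand": 0.3
}}

```text
clock: 23.55
eef_pos: [0.3993, -0.3562, 0.0559]
tool_rot: [0.783, 0.621, 0.038, 0.018]
ft_force: [1.1, -0.4, -0.5]
grip_width: 0.0554
```

```bash
python3 g.py 392 -355.5 21 76.5
```

```text
t 23.55 pos [ 399.3 -356.2   55.9] phi 76.9 tilt [0.0818 0.019 ] F [ 1.1 -0.4 -0.5] w 0.0554
turn first 0.4 then shift [-2.4 -9.9 34.2] | d without turning [-2.3 -9.9 34.2]
```

Emit:
{"fn": "apply_moves", "kwargs": {
  "moves": [
    [[-1,-3,4,0],[-1,-3,6,0],[0,-2,7,0],[0,-2,6,0],[0,-1,5,0],[0,0,3,0],[0,0,1,0],[0,0,0.5,0],[0,0,0,0],[0,0,0,0]]
  ]
}}

```text
clock: 24.55
eef_pos: [0.3904, -0.3552, 0.02]
tool_rot: [0.783, 0.621, 0.038, 0.019]
ft_force: [-0.0, 0.8, -0.5]
grip_width: 0.0553
```

```bash
python3 g.py 392 -355.5 21 76.5;  python3 -c "
from h import *
shot('scene','s5.png');c=cv2.imread('pics/s5.png')[170:250,170:270];cv2.imwrite('pics/s5c.png',cv2.resize(c,(750,600),interpolation=cv2.INTER_CUBIC))"
```

```text
t 24.55 pos [ 390.4 -355.2   20. ] phi 76.9 tilt [0.0826 0.0183] F [-0.   0.8 -0.5] w 0.0553
turn first 0.4 then shift [ 0.2  1.7 -0.8] | d without turning [ 0.2  1.7 -0.8]
```

View pics/s5c.png

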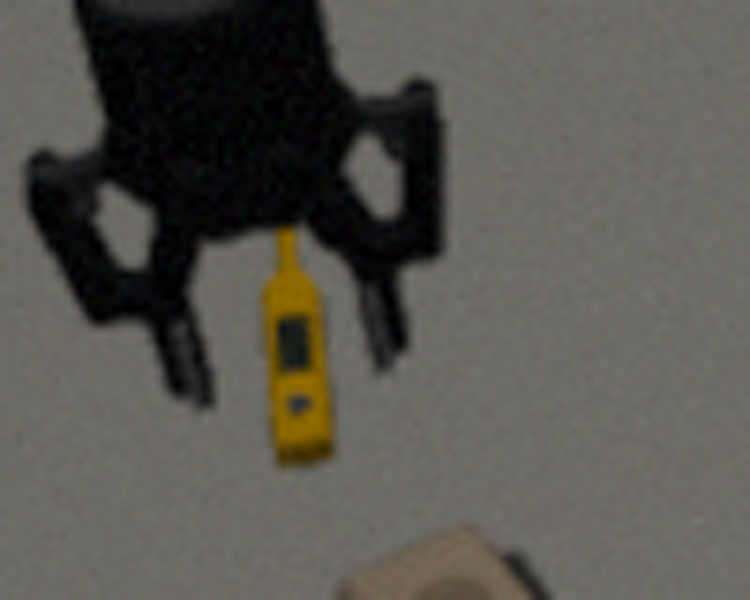

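The thermometer (297,360) is centred between the fingertips (190,390) and (390,355). Raise 1 mm and close.

Emit:
{"fn": "apply_moves", "kwargs": {
  "moves": [
    [[0,1,-1,0],[0,0,0,0],[0,0,0,0],[0,0,0,0],[0,0,0,0],[0,0,0,0],[0,0,0,0],[0,0,0,0],[0,0,0,0],[0,0,0,0]]
  ],
  "hand": -1
}}

```text
clock: 25.6
eef_pos: [0.3918, -0.3559, 0.022]
tool_rot: [0.783, 0.621, 0.038, 0.019]
ft_force: [-0.3, -0.1, -0.0]
grip_width: 0.0182
```

```bash
python3 g.py 627 74 110 83.2
```

```text
t 25.6 pos [ 391.8 -355.9   22. ] phi 76.9 tilt [0.0836 0.0172] F [-0.3 -0.1 -0. ] w 0.0182
turn first -6.3 then shift [457.  188.1 -60.6] | d without turning [474.8 137.  -60.6]
```

Emit:
{"fn": "apply_moves", "kwargs": {
  "moves": [
    [[0,0,-6,0],[0,0,-15,0],[0,0,-25,0],[10,3,-25,0],[25,8,-20,0],[35,10,-5,0],[40,12,0,0],[40,12,0,0],[40,12,0,0],[40,12,0,0]]
  ]
}}

```text
clock: 26.6
eef_pos: [0.5056, -0.1484, 0.1401]
tool_rot: [0.787, 0.616, 0.039, 0.022]
ft_force: [0.8, -0.2, 0.2]
grip_width: 0.0181
```

```bash
python3 g.py 627 74 100 83.2
```

```text
t 26.6 pos [ 505.6 -148.4  140.1] phi 76.2 tilt [0.0883 0.014 ] F [ 0.8 -0.2  0.2] w 0.0181
turn first -7.0 then shift [234.2  89.8  53.8] | d without turning [243.4  60.5  53.8]
```

Emit:
{"fn": "apply_moves", "kwargs": {
  "moves": [
    [[0,0,0,-7],[34,13,4,0],[40,15,6,0],[40,15,6,0],[40,15,6,0],[36,14,6,0],[24,9,4,0],[10,4,2,0],[0,0,0,0],[0,0,0,0]]
  ]
}}

```text
clock: 27.6
eef_pos: [0.6242, 0.0785, 0.1238]
tool_rot: [0.743, 0.667, 0.04, 0.027]
ft_force: [0.3, -0.7, 0.3]
grip_width: 0.0177
```

```bash
python3 g.py 627 74 50 83.2
```

```text
t 27.6 pos [624.2  78.5 123.8] phi 83.9 tilt [0.0955 0.0134] F [ 0.3 -0.7  0.3] w 0.0177
turn first 0.7 then shift [-6.  -3.5 73.7] | d without turning [-5.9 -3.6 73.7]
```

Emit:
{"fn": "apply_moves", "kwargs": {
  "moves": [
    [[-2,-1,6,0.7],[-2,-1,10,0],[-1,-1,14,0],[0,-1,14,0],[0,-1,13,0],[0,0,10,0],[0,0,6,0],[0,0,2,0],[0,0,0,0],[0,0,0,0]]
  ]
}}

```text
clock: 28.6
eef_pos: [0.622, 0.0635, 0.0435]
tool_rot: [0.753, 0.657, 0.038, 0.027]
ft_force: [0.2, 0.6, -1.5]
grip_width: 0.0179
```

```bash
python3 g.py 627 74 27 83.2;  python3 -c "
from h import *
shot('scene','s6.png');c=cv2.imread('pics/s6.png')[160:256,335:455];cv2.imwrite('pics/s6c.png',cv2.resize(c,(750,600),interpolation=cv2.INTER_CUBIC))"
```

```text
t 28.6 pos [622.   63.5  43.5] phi 82.3 tilt [0.0925 0.0097] F [ 0.2  0.6 -1.5] w 0.0179
turn first -0.9 then shift [10.7  2.2 17. ] | d without turning [10.7  2.  17. ]
```

View pics/s6c.png

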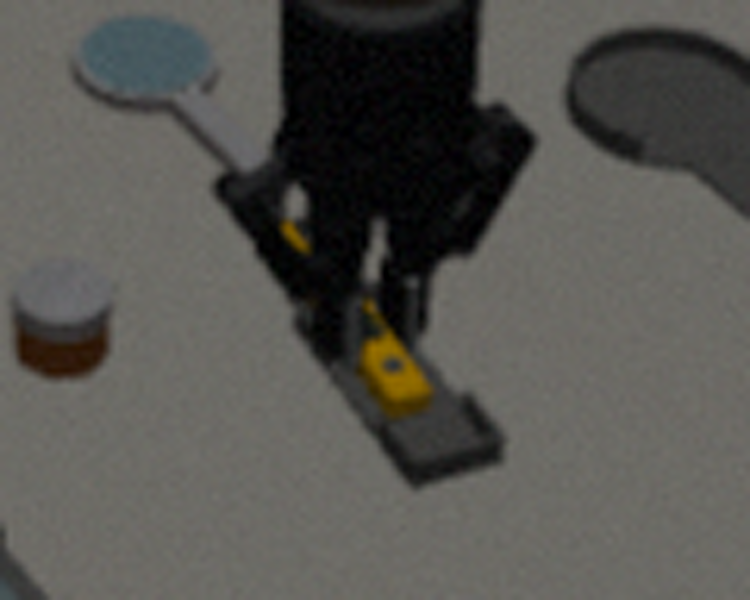

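The thermometer is over its tray, with its end at (400,395). It sits 11 mm off sideways, so I correct that before lowering.

Emit:
{"fn": "apply_moves", "kwargs": {
  "moves": [
    [[4,1,0,-0.9],[4,1,0,0],[2,0,0,0],[0,0,1,0],[0,0,2,0],[0,0,2,0],[0,0,2,0],[0,0,1,0],[0,0,0,0],[0,0,0,0]]
  ]
}}

```text
clock: 29.65
eef_pos: [0.6276, 0.075, 0.0371]
tool_rot: [0.746, 0.664, 0.039, 0.028]
ft_force: [0.2, 0.5, -0.0]
grip_width: 0.0179
```

```bash
python3 g.py 627 74 25 83.2
```

```text
t 29.65 pos [627.6  75.   37.1] phi 83.3 tilt [0.0958 0.0102] F [ 0.2  0.5 -0. ] w 0.0179
turn first 0.1 then shift [-1.3 -1.6 11.9] | d without turning [-1.3 -1.6 11.9]
```

Emit:
{"fn": "apply_moves", "kwargs": {
  "moves": [
    [[-1,0,2,0],[0,0,2,0],[0,0,2,0],[0,0,2,0],[0,0,1,0],[0,0,1,0],[0,0,0.5,0],[0,0,0.5,0],[0,0,0,0],[0,0,0,0]]
  ]
}}

```text
clock: 30.65
eef_pos: [0.6287, 0.0738, 0.0258]
tool_rot: [0.746, 0.664, 0.039, 0.028]
ft_force: [-0.4, -0.4, 0.9]
grip_width: 0.018
```

```bash
python3 g.py 627 74 25 83.2
```

```text
t 30.65 pos [628.7  73.8  25.8] phi 83.3 tilt [0.0962 0.0102] F [-0.4 -0.4  0.9] w 0.018
turn first 0.1 then shift [-0.  -1.8  0.6] | d without turning [-0.  -1.8  0.6]
```

Emit:
{"fn": "apply_moves", "kwargs": {
  "moves": [
    [[0,-1,0.6,0],[0,-1,0.6,0],[0,0,0.6,0],[0,0,0.6,0],[0,0,0.6,0],[0,0,0.6,0],[0,0,0,0],[0,0,0,0],[0,0,0,0],[0,0,0,0]]
  ]
}}

```text
clock: 31.65
eef_pos: [0.6286, 0.0739, 0.0255]
tool_rot: [0.747, 0.663, 0.041, 0.03]
ft_force: [-0.5, -0.4, 3.1]
grip_width: 0.0179
```

```bash
python3 g.py 627 74 25 83.2
```

```text
t 31.65 pos [628.6  73.9  25.5] phi 83.3 tilt [0.101  0.0103] F [-0.5 -0.4  3.1] w 0.0179
turn first 0.1 then shift [-0.1 -1.6  0.3] | d without turning [-0.1 -1.6  0.3]
```

Emit:
{"fn": "apply_moves", "kwargs": {
  "moves": [
    [[0,0,0,0],[0,0,0,0],[0,0,0,0],[0,0,0,0],[0,0,0,0],[0,0,-4,0],[0,0,-10,0],[0,0,-18,0],[0,0,-22,0],[0,0,-22,0]]
  ],
  "hand": 0.2
}}

```text
clock: 32.65
eef_pos: [0.6167, 0.0731, 0.0991]
tool_rot: [0.747, 0.664, 0.037, 0.026]
ft_force: [0.2, -0.3, -1.0]
grip_width: 0.0513
```

```bash
python3 g.py 447.6 98.5 70 90
```

```text
t 32.65 pos [616.7  73.1  99.1] phi 83.3 tilt [0.0894 0.0096] F [ 0.2 -0.3 -1. ] w 0.0513
turn first -6.7 then shift [  25.1 -171.    14.1] | d without turning [   5.  -172.8   14.1]
```

Emit:
{"fn": "apply_moves", "kwargs": {
  "moves": [
    [[0,0,-2,-6.7],[3,-12,0,0],[4,-22,0,0],[4,-26,0,0],[4,-28,0,0],[4,-28,0,0],[3,-24,0,0],[2,-18,0,0],[1,-10,0,0],[0,-3,0,0]]
  ]
}}

```text
clock: 33.65
eef_pos: [0.4475, 0.0988, 0.0988]
tool_rot: [0.705, 0.707, 0.046, 0.036]
ft_force: [0.6, -0.4, -0.3]
grip_width: 0.051
```

```bash
python3 g.py 447.6 98.5 21 90;  python3 -c "
from h import *
c=shot('top');cv2.imwrite('pics/t3.png',cv2.resize(c['color'][120:248,210:370,::-1],(750,600),interpolation=cv2.INTER_CUBIC))"
```

```text
t 33.65 pos [447.5  98.8  98.8] phi 90.2 tilt [0.1153 0.0135] F [ 0.6 -0.4 -0.3] w 0.051
turn first 0.2 then shift [-1.4 -8.9 77.3] | d without turning [-1.4 -8.9 77.3]
```

View pics/t3.png

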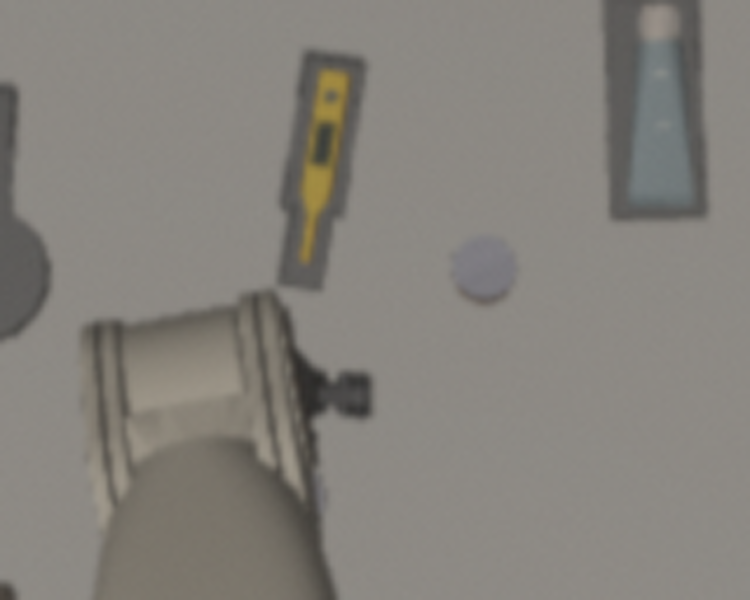

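The thermometer lies in its tray, handle at (325,140) and probe in the channel to (305,262). Tube and jar are unchanged. Descending on the mirror handle.

Emit:
{"fn": "apply_moves", "kwargs": {
  "moves": [
    [[0,-2,6,0],[0,-2,10,0],[0,-2,13,0],[0,-2,13,0],[0,-1,12,0],[0,0,9,0],[0,0,5,0],[0,0,2,0],[0,0,0,0],[0,0,0,0]]
  ]
}}

```text
clock: 34.7
eef_pos: [0.4536, 0.0997, 0.0228]
tool_rot: [0.706, 0.706, 0.047, 0.038]
ft_force: [0.5, -0.3, -0.6]
grip_width: 0.051
```

```bash
python3 g.py 447.6 98.5 21 90
```

```text
t 34.7 pos [453.6  99.7  22.8] phi 90.1 tilt [0.1202 0.0138] F [ 0.5 -0.3 -0.6] w 0.051
turn first 0.1 then shift [-1.2 -6.2  1.1] | d without turning [-1.2 -6.2  1.1]
```

Emit:
{"fn": "apply_moves", "kwargs": {
  "moves": [
    [[-1,-3,0,0],[0,-3,0,0],[0,-2,0.5,0],[0,0,0,0],[0,0,0,0],[0,0,0,0],[0,0,0,0],[0,0,0,0],[0,0,0,0],[0,0,0,0]]
  ]
}}

```text
clock: 35.7
eef_pos: [0.4463, 0.0989, 0.0231]
tool_rot: [0.705, 0.706, 0.049, 0.039]
ft_force: [-0.3, -0.1, 0.1]
grip_width: 0.0512
```

```bash
python3 g.py 446 98.5 21 90;  python3 -c "
from h import *
shot('scene','s7.png');c=cv2.imread('pics/s7.png')[130:210,320:420];cv2.imwrite('pics/s7c.png',cv2.resize(c,(750,600),interpolation=cv2.INTER_CUBIC))"
```

```text
t 35.7 pos [446.3  98.9  23.1] phi 90.1 tilt [0.1242 0.0147] F [-0.3 -0.1  0.1] w 0.0512
turn first 0.1 then shift [-0.5 -0.6  2.1] | d without turning [-0.5 -0.6  2.1]
```

View pics/s7c.png

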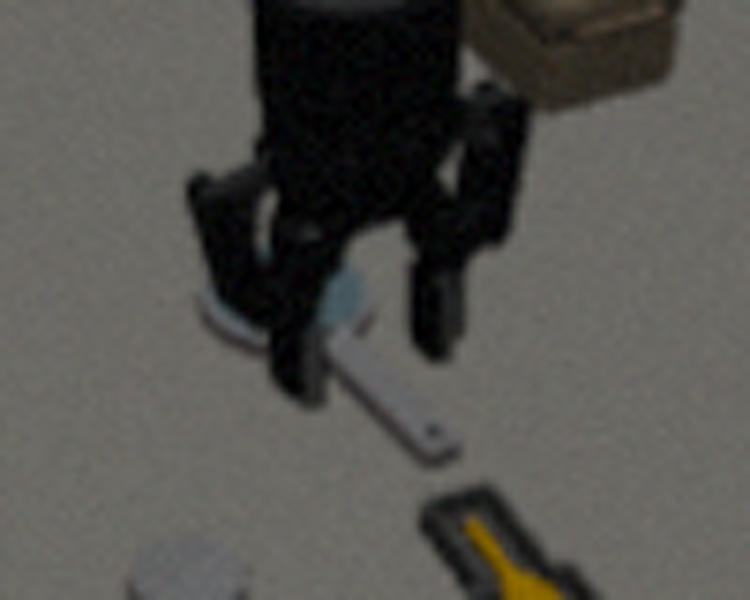

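The fingers (300,390) and (437,340) straddle the mirror handle near the head. Lower 2 mm, then close.

Emit:
{"fn": "apply_moves", "kwargs": {
  "moves": [
    [[0,0,1,0],[0,0,1,0],[0,0,0.5,0],[0,0,0,0],[0,0,0,0],[0,0,0,0],[0,0,0,0],[0,0,0,0],[0,0,0,0],[0,0,0,0]]
  ],
  "hand": -1
}}

```text
clock: 36.75
eef_pos: [0.4469, 0.0992, 0.0212]
tool_rot: [0.706, 0.706, 0.05, 0.039]
ft_force: [-0.5, -0.7, 0.9]
grip_width: 0.0159
```

```bash
python3 g.py 588 296 90 90
```

```text
t 36.75 pos [446.9  99.2  21.2] phi 90.1 tilt [0.1247 0.0154] F [-0.5 -0.7  0.9] w 0.0159
turn first 0.1 then shift [197.8 148.2 -47.7] | d without turning [197.6 148.5 -47.7]
```

Emit:
{"fn": "apply_moves", "kwargs": {
  "moves": [
    [[0,0,-4,0],[0,0,-8,0],[0,0,-12,0],[0,0,-14,0],[0,0,-14,0],[0,0,-12,0],[0,0,-8,0],[0,0,-3,0],[0,0,0,0],[0,0,0,0]]
  ]
}}

```text
clock: 37.75
eef_pos: [0.435, 0.0974, 0.0998]
tool_rot: [0.706, 0.706, 0.048, 0.038]
ft_force: [0.4, 0.6, -0.8]
grip_width: 0.0159
```

```bash
python3 g.py 588 296 90 90
```

```text
t 37.75 pos [435.   97.4  99.8] phi 90.1 tilt [0.1217 0.0142] F [ 0.4  0.6 -0.8] w 0.0159
turn first 0.1 then shift [198.4 150.3  31.2] | d without turning [198.2 150.5  31.2]
```

Emit:
{"fn": "apply_moves", "kwargs": {
  "moves": [
    [[12,9,2,0],[22,17,3,0],[26,20,4,0],[28,21,4,0],[28,21,4,0],[28,21,4,0],[25,19,4,0],[16,12,3,0],[8,6,2,0],[2,2,0,0]]
  ]
}}

```text
clock: 38.75
eef_pos: [0.5908, 0.3074, 0.0783]
tool_rot: [0.706, 0.706, 0.044, 0.035]
ft_force: [-0.9, 0.8, -1.1]
grip_width: 0.0157
```

```bash
python3 g.py 588 296 50 90
```

```text
t 38.75 pos [590.8 307.4  78.3] phi 90.1 tilt [0.1124 0.0128] F [-0.9  0.8 -1.1] w 0.0157
turn first 0.1 then shift [-11.8  -6.   27.6] | d without turning [-11.7  -6.   27.6]
```

Emit:
{"fn": "apply_moves", "kwargs": {
  "moves": [
    [[-3,-2,3,0],[-4,-2,5,0],[-3,-2,6,0],[-1,0,6,0],[0,0,4,0],[0,0,2,0],[0,0,1,0],[0,0,0,0],[0,0,0,0],[0,0,0,0]]
  ]
}}

```text
clock: 39.75
eef_pos: [0.5857, 0.2936, 0.0464]
tool_rot: [0.707, 0.706, 0.042, 0.035]
ft_force: [-0.2, 1.2, -1.5]
grip_width: 0.0158
```

```bash
python3 g.py 588 296 26 90;  python3 -c "
from h import *
shot('scene','s8.png');c=cv2.imread('pics/s8.png')[120:216,400:520];cv2.imwrite('pics/s8c.png',cv2.resize(c,(750,600),interpolation=cv2.INTER_CUBIC))"
```

```text
t 39.75 pos [585.7 293.6  46.4] phi 90.0 tilt [0.1085 0.0103] F [-0.2  1.2 -1.5] w 0.0158
turn first -0.0 then shift [ 2.2  0.1 20.5] | d without turning [ 2.2  0.1 20.5]
```

View pics/s8c.png

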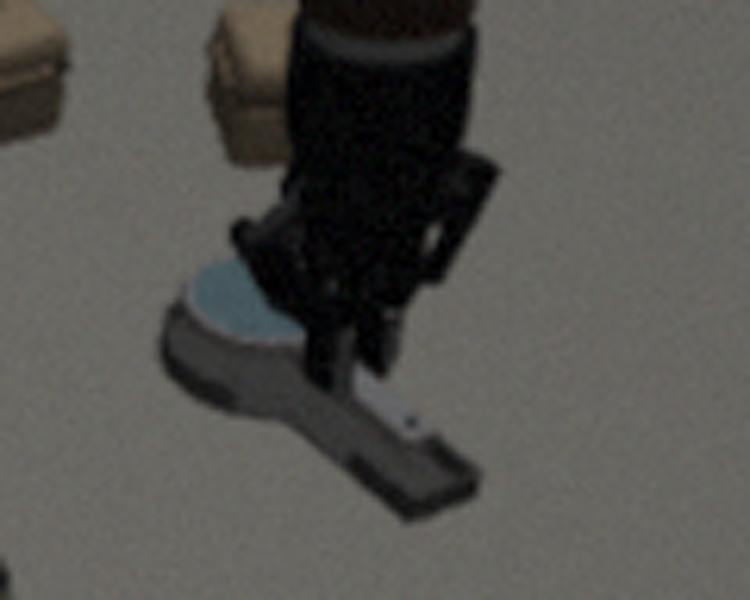

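The mirror is held level about 20 mm above its tray (head 250,300, handle end 410,425). Lowering it straight down should line it up with the pocket.

Emit:
{"fn": "apply_moves", "kwargs": {
  "moves": [
    [[1,0,2,0],[1,0,3,0],[0,0,3,0],[0,0,3,0],[0,0,3,0],[0,0,2,0],[0,0,1,0],[0,0,0,0],[0,0,0,0],[0,0,0,0]]
  ]
}}

```text
clock: 40.8
eef_pos: [0.5877, 0.2963, 0.0279]
tool_rot: [0.706, 0.706, 0.042, 0.035]
ft_force: [-0.2, -0.1, -0.9]
grip_width: 0.0157
```

```bash
python3 g.py 588 296 24.5 90
```

```text
t 40.8 pos [587.7 296.3  27.9] phi 90.0 tilt [0.1086 0.0104] F [-0.2 -0.1 -0.9] w 0.0157
turn first -0.0 then shift [-0.3 -0.1  3.4] | d without turning [-0.3 -0.1  3.4]
```

Emit:
{"fn": "apply_moves", "kwargs": {
  "moves": [
    [[0,0,1,0],[0,0,1,0],[0,0,0.8,0],[0,0,0.7,0],[0,0,0.6,0],[0,0,0.6,0],[0,0,0.5,0],[0,0,0,0],[0,0,0,0],[0,0,0,0]]
  ]
}}

```text
clock: 41.8
eef_pos: [0.5888, 0.2967, 0.0244]
tool_rot: [0.706, 0.706, 0.043, 0.035]
ft_force: [-1.0, -0.3, 1.5]
grip_width: 0.0158
```

```bash
python3 g.py 588 296 24.5 90
```

```text
t 41.8 pos [588.8 296.7  24.4] phi 90.0 tilt [0.1106 0.0114] F [-1.  -0.3  1.5] w 0.0158
turn first -0.0 then shift [-0.7 -0.8 -0.2] | d without turning [-0.7 -0.8 -0.2]
```

Emit:
{"fn": "apply_moves", "kwargs": {
  "moves": [
    [[0,0,0.6,0],[0,0,0.6,0],[0,0,0.6,0],[0,0,0,0],[0,0,0,0],[0,0,0,0],[0,0,0,0],[0,0,0,0],[0,0,0,0],[0,0,0,0]]
  ]
}}

```text
clock: 42.8
eef_pos: [0.589, 0.2967, 0.0243]
tool_rot: [0.706, 0.706, 0.044, 0.035]
ft_force: [-1.3, -1.1, 2.7]
grip_width: 0.0158
```

Emit:
{"fn": "apply_moves", "kwargs": {
  "moves": [
    [[0,0,0,0],[0,0,0,0],[0,0,0,0],[0,0,0,0],[0,0,0,0],[0,0,-4,0],[0,0,-10,0],[0,0,-18,0],[0,0,-22,0],[0,0,-22,0]]
  ],
  "hand": 0.2
}}

```text
clock: 43.8
eef_pos: [0.5783, 0.2946, 0.0988]
tool_rot: [0.707, 0.706, 0.04, 0.034]
ft_force: [-0.2, 0.5, -0.2]
grip_width: 0.0511
```

```bash
python3 g.py 470 420 250 90
```

```text
t 43.8 pos [578.3 294.6  98.8] phi 90.0 tilt [0.1044 0.0083] F [-0.2  0.5 -0.2] w 0.0511
turn first -0.0 then shift [ 126.6  -92.  -160.6] | d without turning [ 126.5  -92.1 -160.6]
```

Back away up and to the left for a clear view.

Emit:
{"fn": "apply_moves", "kwargs": {
  "moves": [
    [[0,0,-25,0],[0,0,-30,0],[10,-10,-30,0],[25,-18,-25,0],[30,-20,-15,0],[30,-20,0,0],[25,-15,0,0],[10,-6,0,0],[0,0,0,0],[0,0,0,0]]
  ]
}}

```text
clock: 44.8
eef_pos: [0.4761, 0.428, 0.2365]
tool_rot: [0.708, 0.704, 0.05, 0.036]
ft_force: [0.4, -0.7, 0.7]
grip_width: 0.0511
```

```bash
python3 -c "
from h import *
t=shot('top')['color'][120:200,180:480,::-1];s=shot('scene')['color'][140:300,110:490,::-1]
a=cv2.resize(t,(780,208),interpolation=cv2.INTER_CUBIC);b=cv2.resize(s,(780,328),interpolation=cv2.INTER_CUBIC)
cv2.imwrite('pics/f.png',np.vstack([a,b]))"
```

```text
(no output)
```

View pics/f.png

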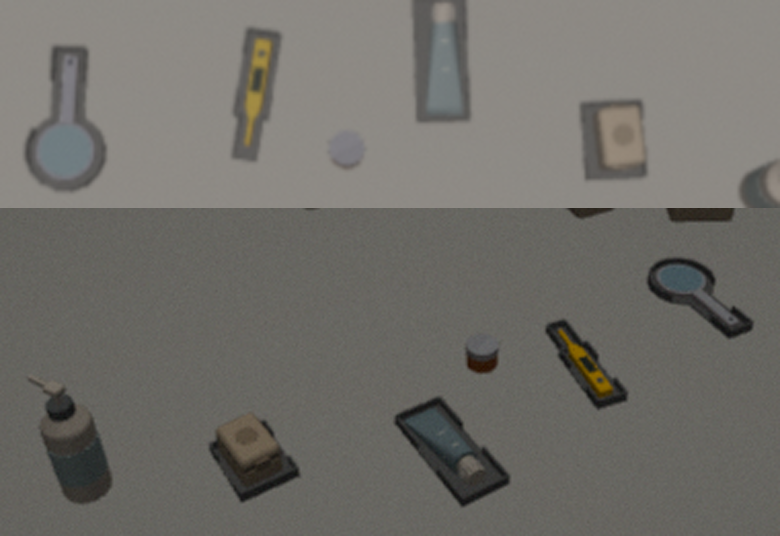

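All four things lie flat in their trays: mirror at (66,120), thermometer (255,95), tube (443,60) and box (620,137) in the top strip. The jar and bottle are unmoved. Handing in.

```bash
python3 -c "
from h import *
print(workorder.job_done(), telemetry.get_obs()['clock'])"
```

```text
the job is handed in; nothing more can be done
the job is handed in; nothing more can be done
```

I put the cream tube, the small 70×50 mm pacifier box, the thermometer and the hand mirror into their trays, in that order. Each was lowered to a light touch of 3–5 N before I let go. I handed the job in at about 45 s, with the gripper open and clear of everything.

The last top and scene pictures show all four lying flat inside their pockets, with the balm jar, lotion bottle and the two larger boxes where they stood.

- **Box off centre:** it sits about 4 mm off its tray's centre in y, within the 8 mm clearance. Its contact height was 1.5 mm above what I expected, which I put down to tool tilt.
- **Tool tilt:** the tool slowly tilted by up to about 7° during the moves. The pictures show no effect on how the things lie.

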